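Third hand for a tack weld: tee stub against the sprung stop

TASK

Be the welder's third hand at the tacking jig: first turn the jig's black knob clockwise until it clicks over to its end, which runs the sprung stop out; then stand the short steel tee (the T-shaped piece, not the angle) flat on the jig's flat bar, centred and in line with it, and push its end squarely against the stop with a steady 12 N or so, which is when the stop's face has been pushed back level with the two index posts. Keep up that push for at least three seconds and finish like that, still gripping and pushing the tee; leave everything else on the bench where it is.

Things in the scene. Friction and masses are not known exactly. Their poses are not given: they have to be found in the camera images.
- jig: Fixed tacking jig, turned up to 0.3 rad. Dark steel base plate 265 x 160 x 12 mm (jig x -130 to +135 mm). Origin: on the bench under the plate, mid-width. +x points along the push, towards the stop; z up
- bar_mid (a point): Centre of the top of the flat bar that lies on the jig's plate, at jig (-42.5, 0, 22) mm, axes as the jig's. Bar: 165 mm long (jig x -125 to +40), 70 mm wide, 10 mm thick. Two low toe clamps hold its near end (jig x -125 to -99, tops 36 mm above the bench, 25 mm or more off the centre line)
- index_mid (a point): Point midway between the two index posts, at jig (35, 0, 43) mm, axes as the jig's: where the stop's face must be. The posts, 8 mm thick, tops 50 mm above the bench, stand at jig x 35, y +-52
- housing_top (a point): Top of the grey housing under the knob, at jig (98, 0, 64) mm. The housing spans jig x 60 to 130, y -43 to 43; two fixed cheeks beside the stop (23 to 40 mm either side, 22 to 64 mm above the bench) reach out to jig x 45
- stop_face: Plain steel pad of the sprung stop, 40 mm wide, 25 to 61 mm above the bench, 10 mm thick. Origin: middle of its front face (looking to jig -x), axes as the jig's. With nothing pushing on it, the face is at jig x 29 while the knob is parked, and at jig x 20 once the knob is over
- stop (a joint): How far the stop's face is pushed back against its spring from its free place (measured from where the knob has run it out to) (m), 0 free, 0.028 at most. The spring has 800 N/m and no preload: 12 N at 0.015, when the face is at jig x 35, level with the index posts. Past 0.025 the tee would hit the cheeks. Friction on the bar adds to what the wrist feels
- knob (a joint): Angle of the knob (rad): 0 parked as found, grows clockwise seen from above, 1.3 at its end. An over-centre mechanism holds it at both ends (0.15 N m, plus 0.04 of friction): turned past half way it clicks over to the other end and stays. Its turning runs the stop out by 9 mm towards jig -x
- knob_grip (a point): Point on the knob's vertical axis (jig x 98, y 0), 93 mm above the bench, at the height to grip; its x axis runs along the grip bar and turns with the knob. The black grip bar is 50 mm long, 12 mm thick and 26 mm high (75 to 101 mm above the bench) on a 48 mm disc; it lies along jig x when parked
- tee: Loose piece of steel T-section, 90 mm long (its x), standing on its 60 mm wide (y), 8 mm thick flange with the 8 mm thick web upright in the middle, 60 mm high in all; about 0.6 kg. Origin: centre of its underside, z up. Either end may go to the stop. It lies on the bench to the left or right of the jig, turned up to 0.6 rad
- angle: Bystander of the same length and height: L-section, 90 mm long, 60 x 60 x 8 mm, its upright leg along one edge (its y -30 to -22), standing on the other side of the jig from the tee. Origin: centre of its underside. Leave it alone
- wrench: Bystander, steel wrench lying flat, beyond the left piece
- brush: Bystander, hand brush lying flat, beyond the right piece
- hammer: Bystander, hammer lying on the right-hand side
- can: Bystander, grey can, 66 mm across and 110 mm tall, standing far left
Things that resemble listed ones, but are neither listed nor needed, are in the scene too. What is shaped like the tee but green or turquoise is not meant.

How it is judged (in metres and radians):
On the way, in this order (a step that is already met when the one before it is completed fails the run):
1. the knob has clicked over to its end before the tee is at the stop (value of joint knob above 1.15 rad and contact force between tee and stop_face below 0.5 N), for 0.2 s.
2. the gripped tee is pressed on the stop with 8 to 16 N for two seconds (contact force between tee and stop_face between 8 and 16 N and contact force between the fingers and tee above 2 N), for 2 s.
At the end, for the whole second after the job is handed in: The knob is at its clicked-over end (past 1.15 rad); the tee stands on the flat bar (underside within 3 mm of its top, tilt under 0.05 rad), within 8 mm of the bar's centre line and 0.07 rad of its direction, is still, is gripped by the fingers, and presses on the stop's face with 8 to 16 N (all of step 2 and value of joint knob above 1.15 rad and z of tee in the frame of jig between 0.02 and 0.025 m and y of tee in the frame of jig between -0.008 and 0.008 m and x of tee in the frame of jig below 0 m and angle between tee's own z axis and vertical below 0.05 rad and angle between the x axis of tee and the x axis of jig, either way round below 0.07 rad and linear speed of tee below 0.01 m/s); the arm keeps its last pose, push and grip.
It fails at once if a bystander is shifted by more than 40 mm (distance of any of angle, wrench, brush, hammer, can from where it was at the start of the episode above 0.04 m).
It also fails if it takes over 72 s, if anything falls off the work surface, if the arm or the gripper's body presses on something with over 40 N, if the wrist force passes 120 N, or if a joint passes its speed limit or range.

ROBOT

A 6-joint arm with a two-finger parallel gripper is mounted at the origin on the work surface. World frame = base frame: x ahead of the robot, y to its left, z up, the work surface at z = 0. Lengths are in mm, angles in rad, forces in N, time in s.
With the tool pointing down it reaches from about 350 to 875 mm from the base axis. Payload 4.2 kg.
Tool frame: the origin (TCP) lies at the very end of the fingers, on their centre line; the grasp point (between the pads) lies 19 mm behind it; x points along the fingers, z is the direction in which the jaws open and shut, and the axes are right-handed (so a half turn about x gives the same grasp; the last joint's range is limited). The gripper opens to 87 mm and grips with 3 to 60 N. Pads are 19 mm wide; open, the fingers measure 117 mm over their backs; the gripper's body (75 mm by 190 mm) begins 51 mm behind the grasp point.
Start: joints at [-0.986, 0.385, 0.008, 0, -1.194, -0.259], TCP at [200.057, -592.095, 222.55] pointing down, gripper open.
Joint ranges: [-3.14, 3.14], [-1.21, 2.06], [-1.07, 1.41], [-3.16, 2.05], [-2.99, -0.16], [-3.1, 3.1]. Speed limits (rad/s): [2.79, 2.79, 3.14, 3.14, 3.14, 3.14].

INTERFACE

Orientations are given as a rotation vector (axis times angle).
In Python, from cell import manip, viewer gives the robot as it stands.
- The arm moves only by the shell command python3 -m inch 'ROWS' [FORCE]. ROWS is JSON, a list that holds one entry, the list of rows, each a list of 7 numbers: the shift along the tool's x, y, z in m, then the turn, a rotation vector about the tool's x, y, z in rad, then the closure, from 0 (fully open) to 1 (shut). A call has 1 to 20 rows; each row is the pose to reach, as a shift and turn from the pose measured when the call began, along the tool's axes at that moment; what a row does not reach only later rows make up. A row lasts 1/8 s, in which the tool goes at most 62.5 mm and 10.7 degrees, less where a joint would pass 70% of its speed; a pose out of reach is approached as far as the arm can. A call with a gripper value outside its range is refused whole. The fingers move at their own pace and stop on an object; FORCE is the grip in N (left out, the last holds). Time passes only in rows, so rows that repeat a pose let the fingers close. It gives the time, the measured TCP pose, the force and the opening at its end, in the units of the state.
- manip.get_obs(): the state, without advancing time (a new reading comes with each control period).
- viewer.get_image(name): name is "scene" or "top" or "wrist"; returns a dict with "frame" (400x640x3 uint8, red, green, blue), "intrinsics" (3x3 intrinsics, pixels), "T" (4x4, takes a point from camera to world coordinates); the wrist camera has in their place "mount" (4x4, takes a point from camera to tool coordinates, whose origin is the TCP and whose axes are the tool frame's). Camera axes: x right, y down, z forward; pixel columns grow to the right and rows downward; lengths in mm; the calibration is good to about 2 mm. A picture is of the moment at which its call begins: read the wrist's pose just before it. There is no depth.
- manip.job_done(): hands the job in, once; it reports no verdict.
The state is a dict: "time_s": time; "q": joint angles; "joint_vel": joint speeds; "effort": joint torques, N m; "tool_pos": TCP position; "tool_rot": TCP orientation; "ft_force": force on the tool from outside, world axes, zero at the start; "wrist_torque": the same for the moment, N m; "opening": finger opening in mm.
Only numpy, scipy, OpenCV 4.12 (cv2) and the standard library are available. Lean on these libraries where they do the work, as an engineer would, in place of code of your own. Each camera call takes 0.05 s, during which the arm holds its last target. There are 200 camera calls.

## Working session

There is one attempt and no reset: what is moved stays moved. The work goes in short steps, Python scripts to look and compute and a shell command to move; the robot and the scene stay as the last step left them, time stands still between calls to the robot, and variables do not carry over. Pictures are saved under pics/ and viewed, about 8 in all and at most 12, crops included, and the job is handed in when it is done.

```bash
ls; mkdir -p pics
python3 - <<'E'
from cell import manip, viewer
import cv2, numpy as np
o=manip.get_obs(); print(o)
for n in ("top","scene"):
    r=viewer.get_image(n); print(n,r["intrinsics"],r["T"])
    cv2.imwrite(f"pics/{n}0.png",r["frame"][:,:,::-1])
    np.savez(f"{n}0.npz",**r)
E
```

```text
pics
{'time_s': 0.0, 'q': array([-9.86401806e-01,  3.85540110e-01,  6.64258765e-03, -5.15451659e-04,
       -1.19397992e+00, -2.58602357e-01]), 'joint_vel': array([-0.0002351 ,  0.00061897,  0.00088434, -0.0006818 ,  0.00156818,
        0.0002546 ]), 'effort': array([-3.86270676e-04, -3.90668428e+01,  1.87407607e+01,  4.22014028e+00,
        1.10339888e-02, -1.78885189e-04]), 'tool_pos': array([ 199.87277753, -591.55248078,  221.47363759]), 'tool_rot': array([-1.44302384,  1.03593191,  1.44617905]), 'ft_force': array([ 0.03811047,  0.81393265, -0.39954832]), 'wrist_torque': array([-0.00823748,  0.00464078, -0.04742315]), 'opening': 87.32455046006008}
top [[454.32568754   0.         314.59145894]
 [  0.         454.32568754 198.35124269]
 [  0.           0.           1.        ]] [[-2.30715999e-02 -9.85964400e-01  1.65353871e-01  2.33603974e+02]
 [-9.99626254e-01  2.51775436e-02  1.06510036e-02 -6.02955755e+01]
 [-1.46647147e-02 -1.65046335e-01 -9.86176786e-01  1.55151558e+03]
 [ 0.00000000e+00  0.00000000e+00  0.00000000e+00  1.00000000e+00]]
scene [[483.14944726   0.         324.84340301]
 [  0.         483.14944726 189.60222735]
 [  0.           0.           1.        ]] [[ 6.31676697e-01  6.14423316e-01 -4.72724591e-01  1.13490876e+03]
 [ 7.75230865e-01 -4.99633114e-01  3.86502079e-01 -6.22536750e+02]
 [ 1.28702948e-03 -6.10615051e-01 -7.91926514e-01  1.21576138e+03]
 [ 0.00000000e+00  0.00000000e+00  0.00000000e+00  1.00000000e+00]]
```

Run:
```python
import cv2
a=cv2.imread('pics/top0.png'); 
cv2.imwrite('pics/top0c.png',a)
```

```text
(no output)
```

View pics/top0.png

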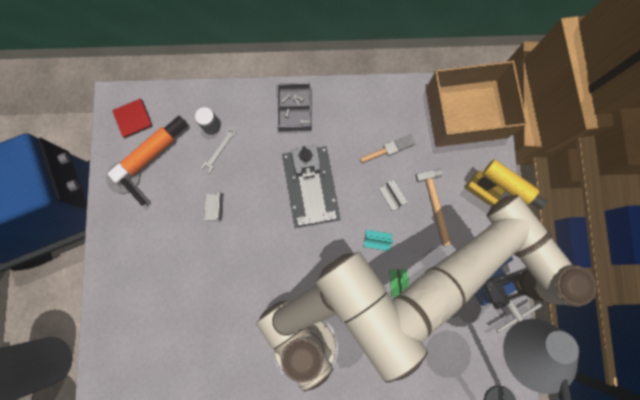

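View pics/scene0.png

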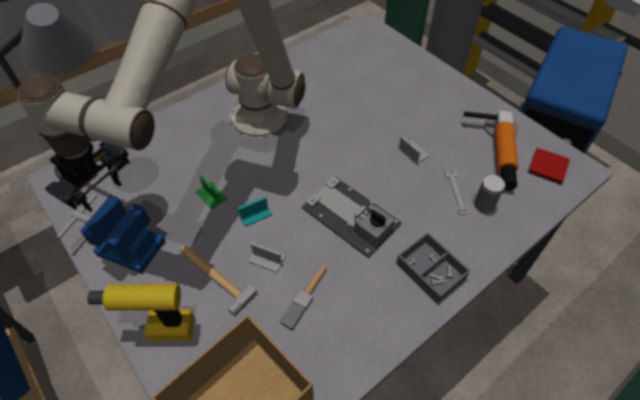

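The top view shows the jig around (311,187), with its knob at (305,153). There are grey pieces at (393,194) on the right and (213,207) on the left, plus green and turquoise decoys. I'll zoom in on both grey pieces and the jig, and measure rough poses.

```bash
cat > h.py <<'E'
import numpy as np, cv2
from scipy.spatial.transform import Rotation as R
def ray(K,T,uv,z):
    "pixels -> world points on plane z (mm)"
    uv=np.atleast_2d(np.asarray(uv,float))
    d=np.c_[uv,np.ones(len(uv))]@np.linalg.inv(K).T@T[:3,:3].T
    return T[:3,3]+d*((z-T[2,3])/d[:,2])[:,None]
def proj(K,T,P):
    P=np.atleast_2d(np.asarray(P,float)); c=(P-T[:3,3])@T[:3,:3]; p=c@K.T
    return p[:,:2]/p[:,2:]
def tool(o):
    T=np.eye(4); T[:3,:3]=R.from_rotvec(o["tool_rot"]).as_matrix(); T[:3,3]=o["tool_pos"]; return T
def wrist(name):
    from cell import manip,viewer
    o=manip.get_obs(); r=viewer.get_image("wrist"); T=tool(o)@r["mount"]
    cv2.imwrite(f"pics/{name}.png",r["frame"][:,:,::-1]); np.savez(f"{name}.npz",frame=r["frame"],intrinsics=r["intrinsics"],T=T)
    return o,r["frame"],r["intrinsics"],T
def delta(o,p,Rm):
    "shift (m) in tool axes and turn rotvec from pose o to target p,Rm"
    T=tool(o); return np.round(T[:3,:3].T@(np.asarray(p)-T[:3,3])/1000,4), np.round(R.from_matrix(T[:3,:3].T@Rm).as_rotvec(),4)
E
python3 - <<'E'
from h import *
d=np.load('top0.npz'); f=d['frame'][:,:,::-1].copy(); K=d['intrinsics'];T=d['T']
a=cv2.resize(f[135:240,180:420],None,fx=3.3,fy=3.3,interpolation=cv2.INTER_CUBIC)
cv2.imwrite('pics/z1.png',a)
hsv=cv2.cvtColor(f,cv2.COLOR_BGR2HSV)
for name,(x0,y0,x1,y1) in dict(R=(375,172,412,215),L=(195,185,228,228),J=(270,140,350,235)).items():
    g=cv2.cvtColor(f,cv2.COLOR_BGR2GRAY)[y0:y1,x0:x1].astype(int)
    bg=np.median(np.r_[g[0],g[-1]])
    m=((g>bg+12) if name!='J' else (g<bg-25)).astype(np.uint8)
    cs,_=cv2.findContours(m,cv2.RETR_EXTERNAL,2); c=max(cs,key=cv2.contourArea)
    r=cv2.minAreaRect(c); b=cv2.boxPoints(r)+[x0,y0]
    z=12 if name=='J' else 30
    P=ray(K,T,b,z); print(name,bg,b.round(1).tolist(),P[:,:2].round(0).tolist(),'c',P.mean(0).round(0),[round(float(np.linalg.norm(P[i]-P[i-1]))) for i in range(2)])
E
```

```text
R 158.0 [[387.5, 181.0], [393.0, 177.5], [407.6, 201.0], [402.1, 204.4]] [[542.0, -294.0], [554.0, -313.0], [472.0, -358.0], [460.0, -339.0]] c [ 507. -326.   30.] [94, 22]
L 158.0 [[203.9, 219.0], [205.6, 192.2], [218.9, 193.1], [217.2, 219.8]] [[427.0, 332.0], [519.0, 328.0], [515.0, 282.0], [424.0, 287.0]] c [471. 307.  30.] [45, 92]
J 159.0 [[280.7, 153.3], [327.3, 145.1], [340.6, 220.3], [294.0, 228.5]] [[655.0, 71.0], [680.0, -93.0], [414.0, -130.0], [389.0, 29.0]] c [534. -31.  12.] [268, 166]
```

View pics/z1.png

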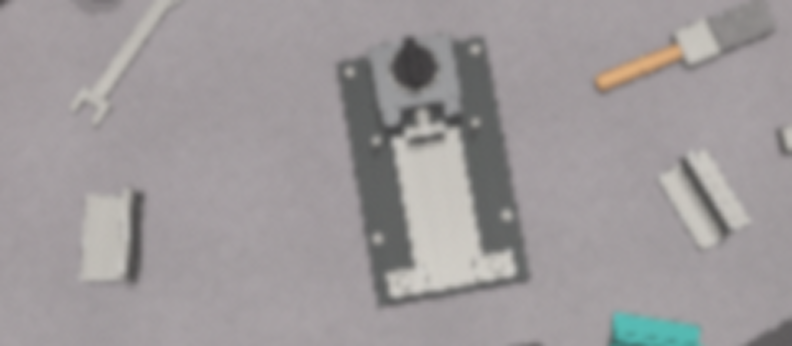

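The right piece is the tee: its web stands mid-flange, with flange showing on both sides. The left piece is the angle, with its upright along one edge. The jig's origin is at about (531,-31) with a yaw of about 0.146, and the measured plate of 268 x 166 mm fits the given size. Next I work out the move to a spot above the knob.

```bash
cat >> h.py <<'E'
def down(yaw):
    "tool pointing down, jaw axis z along world direction yaw+90deg (across something lying along yaw)"
    x=np.array([0,0,-1.]); z=np.array([-np.sin(yaw),np.cos(yaw),0]); return np.c_[x,np.cross(z,x),z]
E
python3 - <<'E'
from h import *
from cell import manip,viewer
o=manip.get_obs(); print(tool(o).round(3))
r=viewer.get_image("wrist"); print(r["mount"].round(3),r["intrinsics"].round(0))
for yaw in (.146,.146+np.pi):
    print(down(yaw).round(2), delta(o,[600,-20,300],down(yaw)))
E
```

```text
[[-1.00000e-03 -9.47000e-01 -3.20000e-01  1.99871e+02]
 [ 2.00000e-03 -3.20000e-01  9.47000e-01 -5.91599e+02]
 [-1.00000e+00  0.00000e+00  2.00000e-03  2.21569e+02]
 [ 0.00000e+00  0.00000e+00  0.00000e+00  1.00000e+00]]
[[-0.00000e+00 -2.82000e-01  9.59000e-01 -1.61487e+02]
 [-1.00000e-03 -9.59000e-01 -2.82000e-01  7.57320e+01]
 [ 1.00000e+00 -1.00000e-03 -0.00000e+00 -1.02500e+00]
 [ 0.00000e+00  0.00000e+00  0.00000e+00  1.00000e+00]] [[349.   0. 320.]
 [  0. 349. 203.]
 [  0.   0.   1.]]
[[ 0.   -0.99 -0.15]
 [ 0.   -0.15  0.99]
 [-1.   -0.    0.  ]] (array([-0.0777, -0.5619,  0.4137]), array([ 0.1796,  0.002 , -0.0003]))
[[ 0.    0.99  0.15]
 [ 0.    0.15 -0.99]
 [-1.    0.    0.  ]] (array([-0.0777, -0.5619,  0.4137]), array([-2.962e+00,  4.000e-04,  2.900e-03]))
```

```bash
python3 -m inch '[[[-0.03,-0.2,0.15,0.06,0,0,0],[-0.03,-0.2,0.15,0.06,0,0,0],[-0.03,-0.2,0.15,0.06,0,0,0],[-0.03,-0.2,0.15,0.06,0,0,0],[-0.008,-0.562,0.414,0.18,0.002,0,0],[-0.008,-0.562,0.414,0.18,0.002,0,0],[-0.008,-0.562,0.414,0.18,0.002,0,0],[-0.008,-0.562,0.414,0.18,0.002,0,0],[-0.008,-0.562,0.414,0.18,0.002,0,0],[-0.008,-0.562,0.414,0.18,0.002,0,0],[-0.008,-0.562,0.414,0.18,0.002,0,0],[-0.008,-0.562,0.414,0.18,0.002,0,0],[-0.008,-0.562,0.414,0.18,0.002,0,0],[-0.008,-0.562,0.414,0.18,0.002,0,0]]]'
python3 - <<'E'
from h import *
o,f,K,T=wrist("w1"); print(o["tool_pos"],o["q"],o["ft_force"])
E
```

```text
time_s: 1.9
tool_pos: [599.1, -20.8, 230.5]
tool_rot: [-1.315, 1.138, 1.315]
ft_force: [-0.8, -0.0, -0.4]
opening: 87.3
[599.10828119 -20.81975256 230.46577662] [ 2.35294609e-01  3.36367109e-01 -4.49645259e-02  4.07326089e-04
 -1.19021713e+00 -1.66182515e+00] [-0.78058037 -0.02671909 -0.41939327]
```

View pics/w1.png

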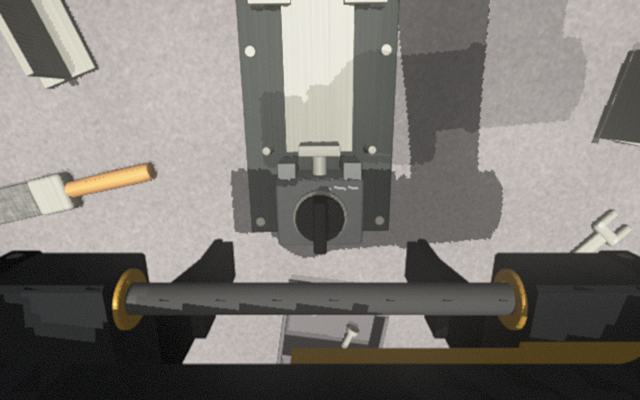

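The wrist view shows the jig straight on. The index posts are at (267,151) and (372,150), the plate bolts at (250,51), (386,50), (261,222) and (379,220), and the knob's disc is around (321,216). The tee is cut off at top left, around (45,35).

Run:
```python
from h import *
d=np.load('w1.npz'); f=d['frame'];K=d['intrinsics'];T=d['T']
g=cv2.cvtColor(f,cv2.COLOR_RGB2GRAY)
def blob(m,u,v,r):
    s=m[v-r:v+r+1,u-r:u+r+1]; n,l,st,c=cv2.connectedComponentsWithStats(s.astype(np.uint8)); i=1+np.argmax(st[1:,4]); return c[i]+[u-r,v-r],st[i,4]
posts=[blob(g>140,u,v,8) for u,v in((267,151),(372,150))]
bolts=[blob(g>120,u,v,9) for u,v in((250,51),(386,50),(261,222),(379,220))]
print(posts,bolts)
P=ray(K,T,[p[0] for p in posts],50); print('posts',P.round(1),np.linalg.norm(P[0]-P[1]))
B=ray(K,T,[p[0] for p in bolts],14); print('bolts',B.round(1))
ax=P[1]-P[0]; print('yaw posts',-np.arctan2(ax[0],ax[1]), 'yaw bolts',np.arctan2(*( (B[2]+B[3]-B[0]-B[1])[[1,0]])))
sub=(g[185:262,285:360]<28).astype(np.uint8); cs,_=cv2.findContours(sub,cv2.RETR_EXTERNAL,2); c=max(cs,key=cv2.contourArea)
print('knob px box',cv2.boundingRect(c),'area',cv2.contourArea(c))
yaw=-np.arctan2(ax[0],ax[1]); ex=np.array([np.cos(yaw),np.sin(yaw),0]); m=P.mean(0)
org=m-35*ex; org[2]=0; k=org+98*ex; print('org',org,'knob',k)
for z in (75,101): print(z,proj(K,T,[k+[0,0,z]]),proj(K,T,[k+[0,0,z]-25*ex,k+[0,0,z]+25*ex]))
# bar edges at z=22 for centreline check
for v in (30,60,80): 
    row=g[v,262:375]; print(v,np.where(row>140)[0][[0,-1]]+262)
cv2.imwrite('pics/z2.png',cv2.resize(f[130:270,230:410,::-1],None,fx=4,fy=4))
```

```text
[(array([265.6, 150.6]), np.int32(50)), (array([371.71428571, 149.51020408]), np.int32(49))] [(array([249.45833333,  50.90833333]), np.int32(120)), (array([386.13274336,  49.15929204]), np.int32(113)), (array([260.0952381 , 221.26190476]), np.int32(42)), (array([379.16666667, 220.19444444]), np.int32(36))]
posts [[578.7 -78.   50. ]
 [562.8  24.5  50. ]] 103.71260205127781
bolts [[ 487.6 -108.8   14. ]
 [ 466.4   26.3   14. ]
 [ 665.9  -80.9   14. ]
 [ 645.    53.9   14. ]]
yaw posts 0.15420725963744222 yaw bolts 0.15415251175346065Traceback (most recent call last):
  File "<stdin>", line 12, in <module>
ValueError: max() iterable argument is empty
```

Run:
```python
from h import *
from cell import manip
d=np.load('w1.npz'); f=d['frame'];K=d['intrinsics'];T=d['T']
yaw=.154; ex=np.array([np.cos(yaw),np.sin(yaw),0]); org=np.array([570.75,-26.75,0])-35*ex; k=org+98*ex; print('org',org,'knob',k)
im=f[:,:,::-1].copy()
for z in (75,101):
    for s in (-25,25):
        p=proj(K,T,[k+[0,0,z]+s*ex])[0]; print(z,s,p); cv2.circle(im,tuple(p.round().astype(int)),1,(0,0,255) if z==101 else (0,255,0),-1)
cv2.imwrite('pics/z2.png',cv2.convertScaleAbs(cv2.resize(im[170:270,260:380],None,fx=5,fy=5),alpha=2))
o=manip.get_obs()
for z in (140,80): print(delta(o,[*k[:2],z],down(yaw+np.pi)))
```

```text
org [536.16421041 -32.11872038   0.        ] knob [633.00442126 -17.08630332   0.        ]
75 -25 [318.96289385 194.2018739 ]
75 25 [319.5051681  243.54073037]
101 -25 [318.89660198 201.92509558]
101 25 [319.48448541 254.80402101]
(array([ 0.0907, -0.0341, -0.001 ]), array([ 3.1316e+00, -3.0000e-04,  6.0000e-04]))
(array([ 0.1507, -0.0341, -0.0009]), array([ 3.1316e+00, -3.0000e-04,  6.0000e-04]))
```

View pics/z2.png

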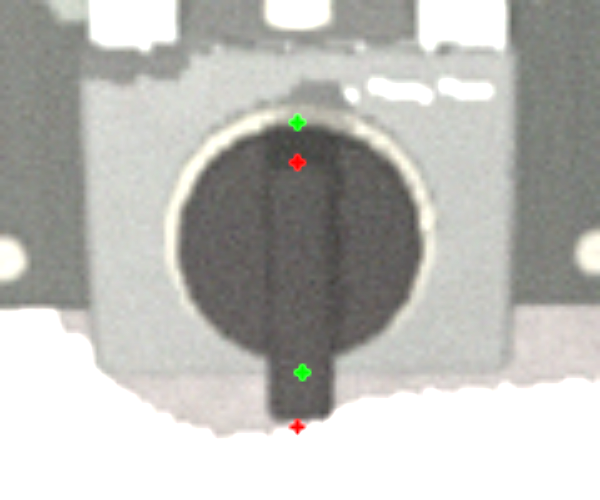

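The bar's far end sits within 2 mm of the prediction, so the knob is at about (631.5,-16). To keep joint 6 away from its limit, I'll turn the gripper half a turn the other way while moving above the knob.

```bash
python3 -m inch '[[[0,-0.033,0,-0.18,0,0,0],[0,-0.033,0,-0.36,0,0,0],[0,-0.033,0,-0.54,0,0,0],[0,-0.033,0,-0.72,0,0,0],[0,-0.033,0,-0.9,0,0,0],[0,-0.033,0,-1.08,0,0,0],[0,-0.033,0,-1.26,0,0,0],[0,-0.033,0,-1.44,0,0,0],[0,-0.033,0,-1.62,0,0,0],[0,-0.033,0,-1.8,0,0,0],[0,-0.033,0,-1.98,0,0,0],[0,-0.033,0,-2.16,0,0,0],[0,-0.033,0,-2.34,0,0,0],[0,-0.033,0,-2.52,0,0,0],[0,-0.033,0,-2.7,0,0,0],[0,-0.033,0,-2.88,0,0,0],[0,-0.033,0,-3.06,0,0,0],[0,-0.033,0,-3.13,0,0,0],[0,-0.033,0,-3.13,0,0,0],[0,-0.033,0,-3.13,0,0,0]]]'
python3 - <<'E'
from h import *
from cell import manip
o=manip.get_obs(); print(o["q"].round(3))
for z in (140,80): print(delta(o,[631.5,-16,z],down(.154+np.pi)))
E
```

```text
time_s: 4.45
tool_pos: [631.5, -17.0, 231.0]
tool_rot: [1.112, 1.268, -1.113]
ft_force: [-0.2, 0.4, 0.3]
opening: 86.7
[ 0.229  0.391  0.039  0.    -1.219  1.472]
(array([ 0.091 ,  0.0001, -0.0011]), array([-0.0236,  0.0004, -0.0001]))
(array([ 1.51e-01,  1.00e-04, -1.10e-03]), array([-0.0236,  0.0004, -0.0001]))
```

```bash
python3 -m inch '[[[0.05,0,-0.001,-0.024,0,0,0],[0.1,0,-0.001,-0.024,0,0,0],[0.12,0,-0.001,-0.024,0,0,0],[0.135,0,-0.001,-0.024,0,0,0],[0.15,0,-0.001,-0.024,0,0,0],[0.15,0,-0.001,-0.024,0,0,0],[0.15,0,-0.001,-0.024,0,0,0.5],[0.15,0,-0.001,-0.024,0,0,0.8],[0.15,0,-0.001,-0.024,0,0,1],[0.15,0,-0.001,-0.024,0,0,1],[0.15,0,-0.001,-0.024,0,0,1],[0.15,0,-0.001,-0.024,0,0,1]]]' 50
```

```text
time_s: 5.95
tool_pos: [631.4, -16.1, 81.0]
tool_rot: [1.095, 1.278, -1.095]
ft_force: [-0.4, -0.7, -0.4]
opening: 35.3
```

```bash
python3 -m inch '[[[0,0,0,0,0,0,1],[0,0,0,0,0,0,1],[0,0,0,0,0,0,1],[0,0,0,0,0,0,1],[0,0,0,0,0,0,1]]]'
```

```text
time_s: 6.58
tool_pos: [631.4, -16.3, 81.0]
tool_rot: [1.094, 1.278, -1.095]
ft_force: [0.8, -1.6, -0.6]
opening: 12.2
```

The fingers hold the 12 mm bar with very little side force. Now I turn it clockwise, which is positive about tool x.

```bash
python3 -m inch '[[[0,0,0,0.1,0,0,1],[0,0,0,0.2,0,0,1],[0,0,0,0.3,0,0,1],[0,0,0,0.4,0,0,1],[0,0,0,0.5,0,0,1],[0,0,0,0.6,0,0,1],[0,0,0,0.7,0,0,1],[0,0,0,0.8,0,0,1],[0,0,0,0.9,0,0,1],[0,0,0,1.0,0,0,1],[0,0,0,1.1,0,0,1],[0,0,0,1.2,0,0,1],[0,0,0,1.25,0,0,1],[0,0,0,1.3,0,0,1],[0,0,0,1.3,0,0,1],[0,0,0,1.3,0,0,1],[0,0,0,1.3,0,0,1]]]'
python3 - <<'E'
from cell import manip
o=manip.get_obs(); print(o["ft_force"],o["wrist_torque"],o["q"].round(3))
E
```

```text
time_s: 8.7
tool_pos: [631.5, -16.3, 81.0]
tool_rot: [1.987, 0.428, -1.986]
ft_force: [1.2, -0.9, 0.2]
opening: 11.7
[ 1.24206694 -0.88991409  0.23181893] [-0.07001707  0.02789016 -0.06349742] [ 0.23   0.521 -0.152  0.001 -0.897  0.195]
```

```bash
python3 -m inch '[[[0,0,0,0,0,0,0.5],[0,0,0,0,0,0,0],[0,0,0,0,0,0,0],[0,0,0,0,0,0,0],[0,0,0,0,0,0,0],[0,0,0,0,0,0,0],[-0.05,0,0,0,0,0,0],[-0.1,0,0,0,0,0,0],[-0.16,0,0,0,0,0,0],[-0.16,0,0,0,0,0,0]]]'
python3 - <<'E'
from h import *
from cell import manip
o=manip.get_obs(); print(o["q"].round(3))
print(delta(o,[480,-300,230],down(.5)))
E
```

```text
time_s: 9.95
tool_pos: [634.4, -16.1, 247.8]
tool_rot: [1.999, 0.427, -1.972]
ft_force: [0.1, 0.7, -1.7]
opening: 86.5
[ 0.23   0.379  0.062  0.003 -1.24   0.195]
(array([0.0156, 0.1947, 0.2582]), array([ 1.4969, -0.0138,  0.0054]))
```

```bash
python3 -m inch '[[[0,0.03,0.04,0.17,0,0,0],[0,0.06,0.08,0.34,0,0,0],[0,0.09,0.12,0.51,0,0,0],[0,0.12,0.16,0.68,0,0,0],[0,0.15,0.2,0.85,0,0,0],[0,0.18,0.24,1.02,0,0,0],[0.015,0.195,0.258,1.19,0,0,0],[0.015,0.195,0.258,1.36,-0.01,0,0],[0.015,0.195,0.258,1.5,-0.014,0.005,0],[0.015,0.195,0.258,1.5,-0.014,0.005,0],[0.015,0.195,0.258,1.5,-0.014,0.005,0]]]'
python3 - <<'E'
from h import *
o,f,K,T=wrist("w2"); print(o["tool_pos"],o["q"].round(2))
E
```

```text
time_s: 11.32
tool_pos: [480.1, -300.1, 230.2]
tool_rot: [-1.566, 0.93, 1.567]
ft_force: [-0.2, 0.6, 0.1]
opening: 87.1
[ 480.11252369 -300.08504301  230.19439196] [-0.27  0.28 -0.13 -0.   -1.17 -0.8 ]
```

View pics/w2.png

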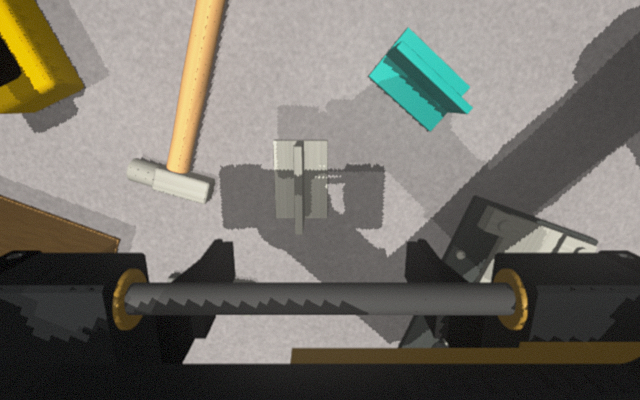

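The tee's flange corners are at about (274,140), (327,140), (325,217) and (275,219), and its web top runs from (298,143) to (298,235). The hammer head is well clear to its left.

Run:
```python
from h import *
from cell import manip
d=np.load('w2.npz'); K=d['intrinsics'];T=d['T']
C=ray(K,T,[(274,140),(327,140),(325,217),(275,219)],8)[:,:2]
print(C.round(1),[np.linalg.norm(C[i]-C[i-1]).round(1) for i in range(4)],C.mean(0))
W=ray(K,T,[(298,143),(298.5,235)],60)[:,:2]; v=W[1]-W[0]; print(W,np.linalg.norm(v),W.mean(0),np.arctan2(v[1],v[0]))
e=C[3]-C[0]+C[2]-C[1]; print('yaw flange',np.arctan2(e[1],e[0]))
yaw=np.arctan2(v[1],v[0]); c=(C.mean(0)+W.mean(0))/2
o=manip.get_obs()
for z in (100,18): print(c,delta(o,[*c,z],down(yaw)))
```

```text
[[ 474.2 -361.1]
 [ 446.6 -310.4]
 [ 525.1 -269.8]
 [ 555.  -319.6]] [np.float64(90.8), np.float64(57.6), np.float64(88.4), np.float64(58.1)] [ 500.21430717 -315.20741799]
[[ 457.74200755 -336.77734299]
 [ 539.86116949 -293.34733536]] 92.89629874730473 [ 498.80158852 -315.06233918] 0.48647261059296165
yaw flange 0.47626579586697565
[ 499.50794784 -315.13487858] (array([ 0.1303, -0.0098, -0.0225]), array([0.0121, 0.0007, 0.    ]))
[ 499.50794784 -315.13487858] (array([ 0.2123, -0.0098, -0.0226]), array([0.0121, 0.0007, 0.    ]))
```

```bash
python3 -m inch '[[[0.05,-0.01,-0.0225,0.015,0,0,0],[0.1,-0.01,-0.0225,0.015,0,0,0],[0.15,-0.01,-0.0225,0.015,0,0,0],[0.18,-0.01,-0.0225,0.015,0,0,0],[0.2,-0.01,-0.0225,0.015,0,0,0],[0.21,-0.01,-0.0225,0.015,0,0,0],[0.21,-0.01,-0.0225,0.015,0,0,0],[0.21,-0.01,-0.0225,0.015,0,0,0.5],[0.21,-0.01,-0.0225,0.015,0,0,1],[0.21,-0.01,-0.0225,0.015,0,0,1],[0.21,-0.01,-0.0225,0.015,0,0,1],[0.21,-0.01,-0.0225,0.015,0,0,1],[0.21,-0.01,-0.0225,0.015,0,0,1],[0.21,-0.01,-0.0225,0.015,0,0,1],[0.21,-0.01,-0.0225,0.015,0,0,1],[0.21,-0.01,-0.0225,0.015,0,0,1],[0.21,-0.01,-0.0225,0.015,0,0,1],[0.21,-0.01,-0.0225,0.015,0,0,1]]]' 45
python3 - <<'E'
from h import *
from cell import manip
o=manip.get_obs(); print(o["ft_force"],delta(o,[499.5,-315.1,20],down(.483)))
E
```

```text
time_s: 13.62
tool_pos: [499.4, -314.6, 20.3]
tool_rot: [-1.555, 0.94, 1.557]
ft_force: [-0.6, 2.9, 1.6]
opening: 7.9
[-0.56263494  2.8620703   1.61088547] (array([ 0.0003,  0.0001, -0.0004]), array([ 0.0005,  0.0013, -0.0002]))
```

```bash
python3 -m inch '[[[-0.02,0,0,0,0,0,1],[-0.05,0,0,0,0,0,1],[-0.09,0,0,0,0,0,1],[-0.12,0,0,0,0,0,1],[-0.12,0,0,0,0,0,1],[-0.12,0,0,0,0,0,1]]]'
python3 - <<'E'
from h import *
from cell import manip
o=manip.get_obs(); print(o["ft_force"])
ex=np.array([np.cos(.154),np.sin(.154)]); t=np.array([536.0,-32.0])-40*ex
for z in (140,46): print(t,delta(o,[*t,z],down(.154)))
E
```

```text
time_s: 14.38
tool_pos: [497.9, -314.0, 137.7]
tool_rot: [-1.549, 0.94, 1.56]
ft_force: [0.3, 0.7, -6.4]
opening: 7.7
[ 0.33100838  0.66417836 -6.42563918]
[496.47338333 -38.13568043] (array([-0.0013, -0.1267,  0.245 ]), array([ 0.3285,  0.0049, -0.0035]))
[496.47338333 -38.13568043] (array([ 0.0927, -0.127 ,  0.2445]), array([ 0.3285,  0.0049, -0.0035]))
```

```bash
python3 -m inch '[[[0,-0.02,0.04,0.05,0,0,1],[0,-0.045,0.085,0.11,0,0,1],[0,-0.07,0.135,0.18,0,0,1],[0,-0.095,0.185,0.25,0.003,0,1],[0,-0.115,0.225,0.31,0.005,-0.003,1],[-0.001,-0.127,0.245,0.328,0.005,-0.003,1],[-0.001,-0.127,0.245,0.328,0.005,-0.003,1],[-0.001,-0.127,0.245,0.328,0.005,-0.003,1],[-0.001,-0.127,0.245,0.328,0.005,-0.003,1]]]'
python3 - <<'E'
from h import *
from cell import viewer
o,f,K,T=wrist("w3"); print(o["tool_pos"],o["ft_force"]); r=tool(o); print(r[:3,0],np.arctan2(-r[0,2],r[1,2]))
s=viewer.get_image("scene"); np.savez("scene1.npz",**s)
a=f[:,:,::-1]; b=cv2.resize(s["frame"][150:270,290:450,::-1],(640,480),interpolation=cv2.INTER_CUBIC)
cv2.imwrite('pics/m3.png',cv2.resize(np.vstack([a[:300],b]),None,fx=.75,fy=.75,interpolation=cv2.INTER_AREA))
E
```

```text
time_s: 15.5
tool_pos: [496.2, -38.9, 139.0]
tool_rot: [-1.32, 1.135, 1.323]
ft_force: [-0.1, 0.4, -5.5]
opening: 7.8
[496.19932089 -38.90195768 138.95462437] [-0.10097701  0.37853566 -5.53113846]
[-2.07900342e-03 -5.69710987e-04 -9.99997677e-01] 0.1531957961477911
```

View pics/m3.png

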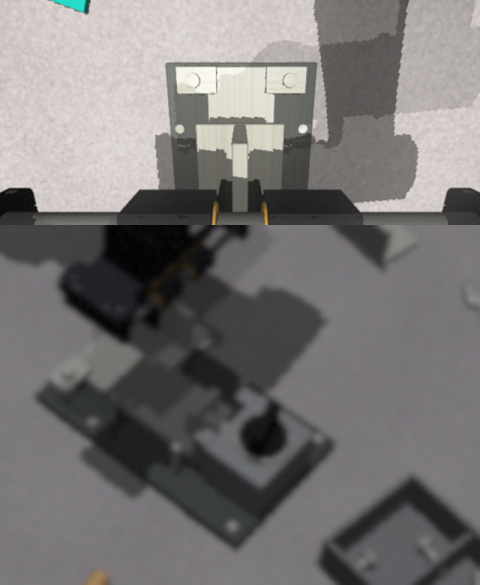

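The scene crop shows the knob's bar now lying across the jig, so it has turned. In the wrist view the tee's flange and the bar share a centre line, at about column 320 full size, within 2 mm. Next I lower the tee and watch for contact.

```bash
python3 -m inch '[[[0.04,0,0.0005,0,0.002,0,1],[0.07,0,0.0005,0,0.002,0,1],[0.085,0,0.0005,0,0.002,0,1],[0.09,0,0.0005,0,0.002,0,1],[0.093,0,0.0005,0,0.002,0,1],[0.094,0,0.0005,0,0.002,0,1],[0.094,0,0.0005,0,0.002,0,1]]]'
python3 -m inch '[[[0.001,0,0,0,0,0,1],[0.001,0,0,0,0,0,1],[0.001,0,0,0,0,0,1]]]'
python3 -m inch '[[[0.001,0,0,0,0,0,1],[0.001,0,0,0,0,0,1],[0.001,0,0,0,0,0,1]]]'
```

```text
time_s: 16.48
tool_pos: [496.7, -38.3, 45.9]
tool_rot: [-1.323, 1.134, 1.32]
ft_force: [0.6, -0.0, -5.1]
opening: 7.8
time_s: 16.85
tool_pos: [496.7, -38.3, 45.0]
tool_rot: [-1.323, 1.134, 1.32]
ft_force: [-0.3, 0.7, -5.0]
opening: 7.8
time_s: 17.23
tool_pos: [496.7, -38.3, 44.0]
tool_rot: [-1.323, 1.134, 1.32]
ft_force: [-0.5, 0.6, -5.1]
opening: 7.5
```

```bash
python3 -m inch '[[[0.001,0,0,0,0,0,1],[0.001,0,0,0,0,0,1],[0.001,0,0,0,0,0,1]]]'
python3 -m inch '[[[0.0007,0,0,0,0,0,1],[0.0007,0,0,0,0,0,1],[0.0007,0,0,0,0,0,1]]]'
python3 -m inch '[[[0.0005,0,0,0,0,0,1],[0.0005,0,0,0,0,0,1],[0.0005,0,0,0,0,0,1]]]'
```

```text
time_s: 17.6
tool_pos: [496.7, -38.3, 42.9]
tool_rot: [-1.323, 1.134, 1.32]
ft_force: [-0.5, -0.2, -4.5]
opening: 7.5
time_s: 17.98
tool_pos: [496.8, -38.3, 42.3]
tool_rot: [-1.323, 1.134, 1.32]
ft_force: [-0.8, 0.7, -5.2]
opening: 7.6
time_s: 18.35
tool_pos: [496.8, -38.3, 42.2]
tool_rot: [-1.323, 1.134, 1.32]
ft_force: [-2.7, -0.6, 2.0]
opening: 8.3
```

The tee is on the bar: its height of 42.2 matches 22 + 20.3, and Fz rose by about 7 N. Now I advance towards the stop, which is along -y of the tool.

```bash
cat > st.py <<'E'
from h import *
from cell import manip
o=manip.get_obs(); ex=np.array([np.cos(.154),np.sin(.154)]); ey=np.array([-ex[1],ex[0]]); p=o["tool_pos"][:2]-[536.2,-32.1]; r=tool(o)
print("jig x,y %.1f %.1f z %.1f push %.1f side %.1f fz %.1f yawerr %.3f tilt %.4f %.4f"%(p@ex,p@ey,o["tool_pos"][2],-o["ft_force"][:2]@ex,o["ft_force"][:2]@ey,o["ft_force"][2],np.arctan2(-r[0,2],r[1,2])-.154,r[0,0],r[1,0]),o["wrist_torque"].round(2),o["opening"].round(1))
E
python3 st.py
python3 -m inch '[[[0,-0.002,0,0,0,0,1],[0,-0.004,0,0,0,0,1],[0,-0.006,0,0,0,0,1],[0,-0.008,0,0,0,0,1],[0,-0.01,0,0,0,0,1],[0,-0.01,0,0,0,0,1]]]' >/dev/null; python3 st.py
python3 -m inch '[[[0,-0.002,0,0,0,0,1],[0,-0.003,0,0,0,0,1],[0,-0.003,0,0,0,0,1]]]' >/dev/null; python3 st.py
python3 -m inch '[[[0,-0.002,0,0,0,0,1],[0,-0.003,0,0,0,0,1],[0,-0.003,0,0,0,0,1]]]' >/dev/null; python3 st.py
```

```text
Traceback (most recent call last):
  File "st.py", line 4, in <module>
    print("jig x,y %.1f %.1f z %.1f push %.1f side %.1f fz %.1f yawerr %.3f tilt %.4f %.4f"%(p@ex,p@ey,o["tool_pos"][2],-o["ft_force"][:2]@ex,o["ft_force"][:2]@ey,o["ft_force"][2],np.arctan2(-r[0,2],r[1,2])-.154,r[0,0],r[1,0]),o["wrist_torque"].round(2),o["opening"].round(1))
                                                                                                                                                                                                                                                              ^^^^^^^^^^^^^^^^^^
AttributeError: 'float' object has no attribute 'round'
Traceback (most recent call last):
  File "st.py", line 4, in <module>
    print("jig x,y %.1f %.1f z %.1f push %.1f side %.1f fz %.1f yawerr %.3f tilt %.4f %.4f"%(p@ex,p@ey,o["tool_pos"][2],-o["ft_force"][:2]@ex,o["ft_force"][:2]@ey,o["ft_force"][2],np.arctan2(-r[0,2],r[1,2])-.154,r[0,0],r[1,0]),o["wrist_torque"].round(2),o["opening"].round(1))
                                                                           
[... 907 characters left out ...]
as no attribute 'round'
Traceback (most recent call last):
  File "st.py", line 4, in <module>
    print("jig x,y %.1f %.1f z %.1f push %.1f side %.1f fz %.1f yawerr %.3f tilt %.4f %.4f"%(p@ex,p@ey,o["tool_pos"][2],-o["ft_force"][:2]@ex,o["ft_force"][:2]@ey,o["ft_force"][2],np.arctan2(-r[0,2],r[1,2])-.154,r[0,0],r[1,0]),o["wrist_torque"].round(2),o["opening"].round(1))
                                                                                                                                                                                                                                                              ^^^^^^^^^^^^^^^^^^
AttributeError: 'float' object has no attribute 'round'
```

```bash
sed -i 's/o\["opening"\].round(1)/round(o["opening"],1),o["time_s"]/' st.py; for i in 1 2 3; do python3 st.py; done
```

```text
jig x,y -24.4 -0.2 z 42.2 push 6.1 side -0.3 fz 5.5 yawerr -0.001 tilt -0.0008 -0.0026 [-0.03  1.69  0.14] 8.2 19.85
jig x,y -24.4 -0.2 z 42.2 push 6.1 side -0.3 fz 5.5 yawerr -0.001 tilt -0.0008 -0.0026 [-0.03  1.69  0.14] 8.2 19.85
jig x,y -24.4 -0.2 z 42.2 push 6.1 side -0.3 fz 5.5 yawerr -0.001 tilt -0.0008 -0.0026 [-0.03  1.69  0.14] 8.2 19.85
```

```bash
python3 -m inch '[[[-0.0002,-0.001,0,0,0,0,1],[-0.0002,-0.002,0,0,0,0,1],[-0.0002,-0.002,0,0,0,0,1]]]' >/dev/null; python3 st.py
python3 -m inch '[[[0,-0.001,0,0,0,0,1],[0,-0.002,0,0,0,0,1],[0,-0.002,0,0,0,0,1]]]' >/dev/null; python3 st.py
python3 -m inch '[[[0,-0.001,0,0,0,0,1],[0,-0.002,0,0,0,0,1],[0,-0.002,0,0,0,0,1]]]' >/dev/null; python3 st.py
```

```text
jig x,y -23.4 -0.2 z 42.3 push 6.8 side 0.5 fz 4.0 yawerr -0.001 tilt -0.0025 -0.0027 [-0.02  1.73  0.08] 7.9 20.225
jig x,y -22.7 -0.2 z 42.3 push 7.8 side 0.5 fz 6.7 yawerr -0.001 tilt -0.0051 -0.0030 [0.04 2.05 0.14] 7.7 20.6
jig x,y -22.7 -0.2 z 42.4 push 9.6 side 1.6 fz 9.1 yawerr -0.002 tilt -0.0088 -0.0035 [0.07 2.42 0.06] 7.5 20.975
```

```bash
python3 -m inch '[[[-0.0006,0,0,0,0,-0.005,1],[-0.001,0,0,0,0,-0.01,1],[-0.001,0,0,0,0,-0.01,1]]]' >/dev/null; python3 st.py
python3 -m inch '[[[-0.0002,-0.001,0,0,0,-0.002,1],[-0.0003,-0.002,0,0,0,-0.004,1],[-0.0003,-0.003,0,0,0,-0.004,1],[-0.0003,-0.003,0,0,0,-0.004,1]]]' >/dev/null; python3 st.py
```

```text
jig x,y -23.1 -0.1 z 42.5 push 1.7 side -0.1 fz -6.7 yawerr -0.002 tilt -0.0002 -0.0019 [-0.07  0.68 -0.02] 7.6 21.35
jig x,y -20.9 -0.1 z 42.4 push 3.4 side -0.1 fz -6.0 yawerr -0.002 tilt 0.0019 -0.0016 [-0.12  1.24  0.08] 7.5 21.85
```

With the weight carried by the gripper there is no bar friction. A push of 3.4 N at jig x -20.9 means contact began with the tee's end at about jig 20, which is where the run-out stop's face should be. I keep pushing in small steps.

```bash
python3 -m inch '[[[0,-0.002,0,0,0,0,1],[0,-0.003,0,0,0,-0.001,1],[0,-0.004,0,0,0,-0.001,1],[0,-0.004,0,0,0,-0.001,1]]]' >/dev/null; python3 st.py
python3 -m inch '[[[0,-0.002,0,0,0,0,1],[0,-0.003,0,0,0,-0.002,1],[0,-0.005,0,0,0,-0.002,1],[0,-0.005,0,0,0,-0.002,1]]]' >/dev/null; python3 st.py
```

```text
jig x,y -17.8 -0.1 z 42.4 push 4.9 side 0.5 fz -3.3 yawerr -0.003 tilt 0.0007 -0.0017 [-0.01  1.9   0.1 ] 7.7 22.35
jig x,y -14.8 -0.1 z 42.4 push 8.3 side 2.6 fz -0.9 yawerr -0.003 tilt -0.0014 -0.0020 [0.11 2.42 0.06] 7.6 22.85
```

```bash
python3 -m inch '[[[-0.0002,-0.003,0,0,0,-0.002,1],[-0.0003,-0.005,0,0.001,0,-0.004,1],[-0.0003,-0.0055,0,0.002,0,-0.005,1],[-0.0003,-0.0055,0,0.002,0,-0.005,1]]]' >/dev/null; python3 st.py
python3 -m inch '[[[-0.0001,-0.003,0,0,0,-0.002,1],[-0.0001,-0.0045,0,0.001,0,-0.004,1],[-0.0001,-0.005,0,0.001,0,-0.004,1],[-0.0001,-0.005,0,0.001,0,-0.004,1]]]' >/dev/null; python3 st.py
python3 - <<'E'
from h import *
from cell import viewer
o,f,K,T=wrist("w4"); s=viewer.get_image("scene"); np.savez("scene2.npz",**s)
b=cv2.resize(s["frame"][160:260,300:420,::-1],(600,500),interpolation=cv2.INTER_CUBIC)
cv2.imwrite('pics/m4.png',cv2.convertScaleAbs(b,alpha=1.8))
E
python3 st.py
```

```text
jig x,y -12.6 -0.1 z 42.4 push 10.0 side 2.2 fz -0.1 yawerr -0.006 tilt -0.0032 -0.0020 [0.21 2.96 0.15] 7.8 23.35
jig x,y -11.4 -0.1 z 42.5 push 12.6 side 3.2 fz 2.0 yawerr -0.007 tilt -0.0070 -0.0024 [0.34 3.4  0.18] 8.0 23.85
jig x,y -11.4 -0.1 z 42.4 push 13.4 side 2.8 fz 3.2 yawerr -0.007 tilt -0.0069 -0.0024 [0.38 3.43 0.14] 7.5 23.95
```

View pics/m4.png

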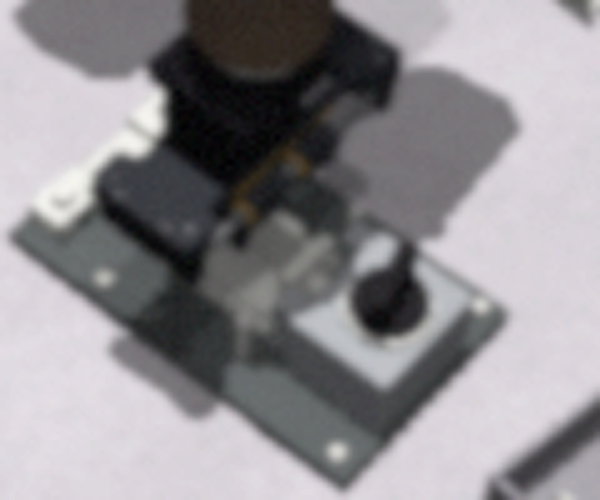

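The scene shows the knob's bar still across the jig, with the tee's front at the stop. The gripper hides the stop's face, so I'll unload the bar to take friction out of the force reading and nudge on to about jig x -9.5.

```bash
python3 -m inch '[[[-0.0004,-0.003,-0.0001,0.003,0,-0.005,1],[-0.0008,-0.005,-0.0002,0.006,0.002,-0.01,1],[-0.001,-0.0055,-0.0002,0.007,0.002,-0.012,1],[-0.001,-0.0055,-0.0002,0.007,0.002,-0.012,1]]]' >/dev/null; python3 st.py
python3 -c "
from h import *
from cell import manip
o=manip.get_obs();print(delta(o,o['tool_pos'],down(.154)))"
```

```text
jig x,y -10.8 0.1 z 42.5 push 12.2 side 3.5 fz -0.4 yawerr -0.015 tilt -0.0049 -0.0035 [0.81 3.64 0.25] 8.0 24.45
(array([0., 0., 0.]), array([-0.0148, -0.0028, -0.0054]))
```

```bash
python3 -m inch '[[[-0.0003,-0.003,0,-0.01,-0.002,-0.005,1],[-0.0007,-0.0045,0,-0.016,-0.004,-0.01,1],[-0.001,-0.005,0,-0.02,-0.005,-0.013,1],[-0.001,-0.005,0,-0.02,-0.005,-0.013,1],[-0.001,-0.005,0,-0.02,-0.005,-0.013,1]]]' >/dev/null; python3 st.py
python3 -c "
from h import *
from cell import manip
o=manip.get_obs();print(delta(o,o['tool_pos'],down(.154)))"
```

```text
jig x,y -10.9 -0.3 z 42.4 push 12.4 side 0.3 fz -2.5 yawerr 0.003 tilt -0.0034 0.0018 [-0.38  3.31  0.01] 7.5 25.075
(array([0., 0., 0.]), array([ 0.0035,  0.0023, -0.0031]))
```

```bash
python3 -m inch '[[[-0.0003,-0.003,0,0,0,-0.004,1],[-0.0006,-0.0045,0,0.001,0,-0.009,1],[-0.0008,-0.0054,0,0.001,0.001,-0.012,1],[-0.0008,-0.0054,0,0.001,0.001,-0.012,1],[-0.0008,-0.0054,0,0.001,0.001,-0.012,1],[-0.0008,-0.0054,0,0.001,0.001,-0.012,1],[-0.0008,-0.0054,0,0.001,0.001,-0.012,1],[-0.0008,-0.0054,0,0.001,0.001,-0.012,1]]]' >/dev/null; python3 st.py
python3 - <<'E'
from h import *
from cell import viewer
o,f,K,T=wrist("w5")
cv2.imwrite('pics/m5.png',cv2.resize(f[80:330,120:520,::-1],None,fx=2,fy=2))
E
python3 st.py
```

```text
jig x,y -10.7 -0.3 z 42.3 push 12.8 side 2.1 fz 0.6 yawerr 0.001 tilt -0.0023 0.0013 [0.19 3.61 0.06] 7.9 26.075
jig x,y -10.7 -0.3 z 42.3 push 12.5 side 2.3 fz -0.3 yawerr 0.001 tilt -0.0022 0.0013 [0.17 3.68 0.01] 8.0 26.125
```

View pics/m5.png

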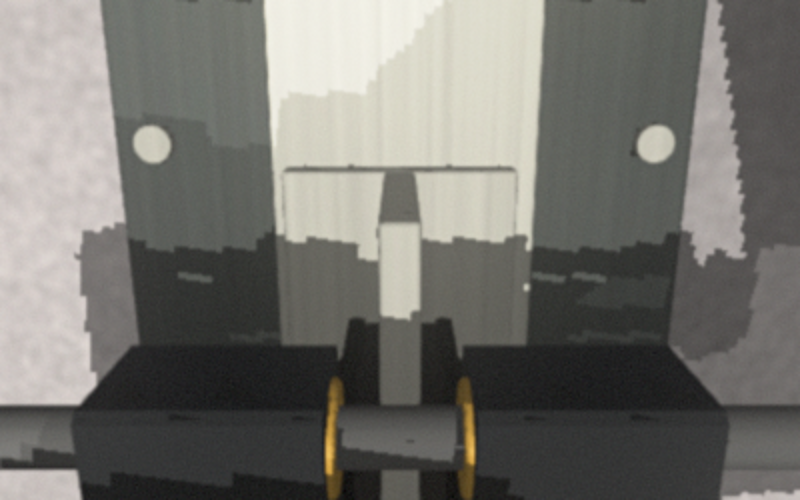

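The tee lies flat on the bar with its web central, and its back edge is at about full-image row 164.5. I'll compare that edge with the two plate bolts and the index-post geometry.

Run:
```python
from h import *
d=np.load('w5.npz'); K=d['intrinsics'];T=d['T']
ex=np.array([np.cos(.154),np.sin(.154)]); ey=np.array([-ex[1],ex[0]])
def j(uv,z): p=ray(K,T,uv,z)[:,:2]-[536.2,-32.1]; return np.c_[p@ex,p@ey].round(1).tolist()
px=lambda l:[(120+a/2,80+b/2) for a,b in l]
print('bolts (w1: x -60)',j(px([(152,144),(655,144)]),14))
print('tee back top edge (want x -55, y +-30)',j(px([(284,170),(516,170)]),30))
print('web back top, z 82',j(px([(379,222),(420,222)]),82))
print('bar edges',j(px([(265,20),(543,20)]),22), j(px([(275,160),(532,160)]),22))
```

```text
bolts (w1: x -60) [[-59.3, -68.2], [-59.3, 68.5]]
tee back top edge (want x -55, y +-30) [[-55.0, -30.0], [-55.0, 28.3]]
web back top, z 82 [[-54.8, -4.8], [-54.8, 2.6]]
bar edges [[-91.1, -34.4], [-91.2, 34.6]] [[-56.2, -33.6], [-56.2, 33.7]]
```

The back edge measures jig x -55.0, which puts the front at 35, level with the posts, and y is off by about 1 mm. Force, height and picture agree, so I hold the push for over three seconds.

```bash
python3 -m inch '[[[-0.0008,-0.0053,0,0,0,-0.012,1],[-0.0008,-0.0053,0,0,0,-0.012,1],[-0.0008,-0.0053,0,0,0,-0.012,1],[-0.0008,-0.0053,0,0,0,-0.012,1],[-0.0008,-0.0053,0,0,0,-0.012,1],[-0.0008,-0.0053,0,0,0,-0.012,1],[-0.0008,-0.0053,0,0,0,-0.012,1],[-0.0008,-0.0053,0,0,0,-0.012,1],[-0.0008,-0.0053,0,0,0,-0.012,1],[-0.0008,-0.0053,0,0,0,-0.012,1],[-0.0008,-0.0053,0,0,0,-0.012,1],[-0.0008,-0.0053,0,0,0,-0.012,1],[-0.0008,-0.0053,0,0,0,-0.012,1],[-0.0008,-0.0053,0,0,0,-0.012,1],[-0.0008,-0.0053,0,0,0,-0.012,1],[-0.0008,-0.0053,0,0,0,-0.012,1],[-0.0008,-0.0053,0,0,0,-0.012,1],[-0.0008,-0.0053,0,0,0,-0.012,1],[-0.0008,-0.0053,0,0,0,-0.012,1],[-0.0008,-0.0053,0,0,0,-0.012,1]]]' >/dev/null; python3 st.py
python3 -m inch '[[[-0.0008,-0.0053,0,0,0,-0.012,1],[-0.0008,-0.0053,0,0,0,-0.012,1],[-0.0008,-0.0053,0,0,0,-0.012,1],[-0.0008,-0.0053,0,0,0,-0.012,1],[-0.0008,-0.0053,0,0,0,-0.012,1],[-0.0008,-0.0053,0,0,0,-0.012,1],[-0.0008,-0.0053,0,0,0,-0.012,1],[-0.0008,-0.0053,0,0,0,-0.012,1],[-0.0008,-0.0053,0,0,0,-0.012,1],[-0.0008,-0.0053,0,0,0,-0.012,1],[-0.0008,-0.0053,0,0,0,-0.012,1],[-0.0008,-0.0053,0,0,0,-0.012,1],[-0.0008,-0.0053,0,0,0,-0.012,1],[-0.0008,-0.0053,0,0,0,-0.012,1]]]' >/dev/null; python3 st.py; python3 st.py
```

```text
jig x,y -10.7 -0.3 z 42.3 push 12.8 side 2.7 fz 0.8 yawerr -0.000 tilt -0.0015 0.0018 [0.18 3.79 0.08] 7.9 28.625
jig x,y -10.7 -0.3 z 42.3 push 13.6 side 2.4 fz 0.4 yawerr -0.002 tilt -0.0007 0.0022 [0.18 3.8  0.1 ] 8.0 30.375
jig x,y -10.7 -0.3 z 42.3 push 13.6 side 2.4 fz 0.4 yawerr -0.002 tilt -0.0007 0.0022 [0.18 3.8  0.1 ] 8.0 30.375
```

```bash
python3 -c "
from cell import manip
print(manip.job_done()); print(manip.get_obs()['ft_force'])"
```

```text
the job is handed in; nothing more can be done
None
the job is handed in; nothing more can be done
```

The job is handed in, with the arm still gripping the tee and pushing it against the stop. I turned the knob clockwise by about 1.3 rad, stood the tee on the flat bar, and pushed its end onto the stop. The push stayed at about 12.5–13.6 N at the wrist, bar friction included, for over 4 s.

**Last checks:**
- **Position:** the wrist camera put the tee's back edge at jig x -55.0, so its front is at 35, level with the index posts. It sits about 1 mm off the centre line.
- **Alignment and height:** the gripper's yaw and tilt were within about 0.003 rad, and its height matched the tee resting on the bar.
- **Stop force:** about 10.5–12 N by my estimate, since the wrist reading includes some bar friction.
- **Knob:** its angle was never read directly. The scene picture shows its bar across the jig, and the force agrees with the stop being run out; parked, it would be only about 5 N here.

**What disagreed:**
- **First pushes:** these felt too stiff because I was pressing the tee down on the bar and the tool had tilted slightly. I eased it up and corrected the tilt.
- **Contact point:** estimates from force alone varied by about 3 mm; the camera measurement settled it.
- **Side force:** about 2.5 N of sideways force remained at the end.

The run took about 30 s of robot time. I saw no contact with the other things on the bench, but I did not measure them again at the end.

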